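# Index the finishing turntable to the glue pot

### The job

Push the finishing turntable round by its rim until the glue pot faces front, then take the index pin out of its wooden block and put it down through the bush in the rim beside the glue pot. The matching hole underneath is hidden: bearing gently on the pin, work the turntable a little to and fro with it until the pin finds the hole, press it fully home and let go, so that the table is locked and the pot cannot swing away from the glue brush. Do not touch or upset the things standing on and around the turntable.

Things in the scene. Friction and masses are not known exactly. Their poses are not given: they have to be found in the camera images.
- turntable_base: Grey pedestal of the turntable, fixed to the bench; origin on the turntable's vertical axis at bench height, z up; its -x axis points to the turntable's front, roughly toward the robot (the 'front line'). It carries a fixed steel index block under the rim at the front.
- front_mark (a point): Point on the front line, 116 mm from the axis and 43 mm above the bench, level with the index block's flat top. The block is 120 mm wide (across the front line), 44 mm deep, with one upright 12.6 mm hole, 20 mm deep, chamfered, in the middle of its top, 116 mm from the axis. It is clamped up to 0.16 rad (19 mm along the rim) to either side of this point; where is not reported and the disc hides the hole.
- bush_0 (a point): Centre of the upper mouth of one of the turntable's four index bushes: round steel tubes, 30 mm outer diameter, upright in the rim a quarter turn apart, good to push on. The bore is 12.4 mm wide, open at both ends, 116 mm from the axis. The bush reaches from 45 to 75 mm above the bench, 16 mm proud of the disc; the index block's top is 2 mm below it.
- bush_1 (a point): The same point of the next bush, a quarter turn counter-clockwise seen from above. The turntable is a plywood disc, 136 mm radius, 45 to 59 mm above the bench, with a cork mat of 94 mm radius to 61 mm. It turns all the way round with some friction (2 to 3 N at the rim keeps it moving) and stays where it is left.
- bush_2 (a point): The same point of the third bush. Each of the four things on the disc stands beside one bush: between the bush and the axis, about 52 mm from the axis.
- bush_3 (a point): The same point of the fourth bush.
- index_pin: Loose index pin, 95 mm tall, parked upright in the wooden block. Origin at its lower tip, z up. Steel shank 10 mm thick, 48 mm long, tapered tip; 22 mm collar from 48 to 53 mm; ribbed round grip, 18 mm thick, from 53 to 95 mm. In a bush with its tip on the index block the collar is 16 mm above the bush; fully home in the hole the collar sits on the bush and the tip is 27 mm above the bench.
- pin_block: Fixed hardwood block 64 x 64 x 54 mm in which the index pin is parked, origin at the centre of its underside; a 13 mm hole, 51 mm deep, in the middle of its top; the parked pin's collar rests on the top.
- glue_pot: White open round pot, 65 mm diameter, 44 mm tall, loose on the turntable; origin at the centre of its underside.
- tape_tin: Flat closed round tin, 64 mm diameter, 24 mm tall, loose on the turntable; origin at the centre of its underside.
- thread_spool: Spool of thread with wooden flanges, 40 mm diameter, 48 mm tall, loose on the turntable; origin at the centre of its underside.
- rubber_stamp: Stamp with an upright turned wooden knob, 36 x 47 x 52 mm, loose on the turntable; origin at the centre of its underside.
- tamper: Bystander: turned wooden stick, 31 mm diameter, 125 mm tall, standing loose to the left of the turntable; origin at the centre of its underside.
- cheroot_bundle: Bystander: flat tied bundle of cheroots, 46 x 102 x 21 mm, lying loose; origin at the centre of its underside.
Things that resemble listed ones, but are neither listed nor needed, are in the scene too. Leave any orange look-alike of the glue_pot alone. What is shaped like the rubber_stamp but red is not meant.

How it is judged:
On the way, in this order (a step that is already met when the one before it is completed fails the run):
1. the glue pot has been brought to the front (within about 17 degrees) by turning the table, the index pin still parked in its wooden block (x of glue_pot in the frame of turntable_base below -0.04 m and y of glue_pot in the frame of turntable_base between -0.016 and 0.016 m and distance of index_pin from where it was at the start of the episode below 0.008 m), for 0.2 s.
2. the pin's shank is down through the bush beside the glue pot (height (world z) of index_pin below 0.052 m and angle between index_pin's own z axis and vertical below 0.2 rad and horizontal distance between index_pin and glue_pot below 0.075 m and horizontal distance between index_pin and turntable_base between 0.111 and 0.121 m), for 0.1 s.
At the end, for the whole second after the job is handed in: The pin stands upright in the bush beside the glue pot and in the index block's hole: tip 24 to 30 mm above the bench (home is 27), within 22 mm of the front line, 121 mm of the axis and 75 mm of the pot's centre; all four things still stand on the disc, pin and pot at rest (height (world z) of index_pin between 0.024 and 0.03 m and angle between index_pin's own z axis and vertical below 0.12 rad and x of index_pin in the frame of turntable_base below -0.105 m and y of index_pin in the frame of turntable_base between -0.022 and 0.022 m and horizontal distance between index_pin and turntable_base below 0.121 m and horizontal distance between index_pin and glue_pot below 0.075 m and horizontal distance between glue_pot and turntable_base below 0.062 m and horizontal distance between tape_tin and turntable_base below 0.065 m and horizontal distance between each of thread_spool, rubber_stamp and turntable_base below 0.075 m and linear speed of each of index_pin, glue_pot below 0.02 m/s); the robot touches nothing.
It fails at once if the pin is driven against the index block or its pedestal with more than 25 N (contact force between index_pin and turntable_base above 25 N).
It fails at once if the robot itself strikes or leans on the pedestal or the index block with more than 10 N (contact force between any of the arm, the fingers and turntable_base above 10 N).
It fails at once if the robot pushes one of the things on the turntable (more than 3 N) (contact force between any of the fingers, the arm and glue_pot above 3 N or contact force between any of the fingers, the arm and tape_tin above 3 N or contact force between any of the fingers, the arm and thread_spool above 3 N or contact force between any of the fingers, the arm and rubber_stamp above 3 N).
It fails at once if one of the things on the turntable is tipped (more than 0.3 rad) (angle between any of glue_pot, tape_tin, thread_spool, rubber_stamp's own z axis and vertical above 0.3 rad).
It fails at once if the tamper or the cheroot bundle is shifted by more than 20 mm (distance of any of tamper, cheroot_bundle from where it was at the start of the episode above 0.02 m).
It also fails if it takes over 72 s, if anything falls off the work surface, if the arm or the gripper's body presses on something with over 40 N, if the wrist force passes 120 N, or if a joint passes its speed limit or range.

### The arm

A 7-joint arm with a two-finger parallel gripper is mounted at the origin on a cart in front of the work surface, level with it; the furniture and walls round the work are solid. World frame = base frame: x ahead of the robot, y to its left, z up, the work surface at z = 0. Lengths are in m, angles in rad, forces in N, time in s.
With the tool pointing down it reaches from about 0.35 to 0.9 m from the base axis. Payload 8.1 kg.
Tool frame: the origin (TCP) lies at the centre of the arm's flange, where the gripper is bolted on; the fingertips stand 178 mm ahead of it and the grasp point (between the pads) lies 159 mm ahead of it; z points along the fingers, y is the direction in which the jaws open and shut (so a half turn about z gives the same grasp; the last joint's range is limited). The gripper opens to 92 mm and grips with 3 to 60 N. Pads are 19 mm wide; open, the fingers measure 130 mm over their backs; the gripper's body (75 mm by 190 mm) begins 47 mm behind the grasp point.
Start: joints at [-1.246, 0.434, 0.025, 1.573, -0.012, 1.134, -0.075], TCP at [0.259, 0.569, 0.405] pointing down, gripper open.
Joint ranges: [-2.62, 2.62], [-0.44, 2.09], [-1.27, 1.32], [0.08, 2.57], [-1.32, 4.46], [0.12, 2], [-2.74, 2.74]. Speed limits (rad/s): [2.22, 2.22, 3.01, 3.01, 3.14, 3.14, 3.14].

### API

Orientations are given as a rotation vector (axis times angle).
In Python, from cell import arm, get_image, camera_model gives the robot as it stands. The module is installed in compiled form; this text tells all that it offers.
- The arm moves only by the shell command python3 -m pendant 'ROWS' [FORCE]. ROWS is JSON, a list that holds one entry, the list of rows, each a list of 7 numbers: the shift along the tool's x, y, z in mm, then the turn, a rotation vector about the tool's x, y, z in rad, then the closure, from -1 (fully open) to 1 (shut). In form: [[[x, y, z, rx, ry, rz, hand], ...]]. A call has 1 to 20 rows; each row is the pose to reach, as a shift and turn from the pose commanded when the call began, along the tool's axes at that moment; what a row does not reach only later rows make up. A row lasts 1/8 s, in which the tool goes at most 62.5 mm and 10.7 degrees, less where a joint would pass 70% of its speed; a pose out of reach is approached as far as the arm can. A call with a gripper value outside its range is refused whole. The fingers move at their own pace and stop on an object; FORCE is the grip in N (left out, the last holds). Time passes only in rows, so rows that repeat a pose let the fingers close. It gives the time, the measured TCP pose, the force and the opening at its end, in the units of the state.
- arm.observe(): the state, without advancing time (a new reading comes with each control period).
- get_image(name): name is "scene" or "top" or "wrist"; returns the picture (480x640x3 uint8, red, green, blue); there is no depth.
- camera_model(name): a dict with "fx", "fy", "cx", "cy" (pixels), "position" and "orientation" of the camera in the world; the wrist camera has in their place "T_tool_cam" (4x4, takes a point from camera to tool coordinates, whose origin is the TCP and whose axes are the flange's). Camera axes: x right, y down, z forward; pixel columns grow to the right and rows downward; lengths in m; the calibration is good to about 2 mm. A picture is of the moment at which its call begins: read the wrist's pose just before it. camera_model takes no time and is no camera call.
- arm.sign_off(): hands the job in, once; it reports no verdict.
The state is a dict: "clock": time; "joints": joint angles; "dq": joint speeds; "joint_efforts": joint torques, N m; "position": TCP position; "ee_rot": TCP orientation; "force": force on the tool from outside, world axes, zero at the start; "ft_torque": the same for the moment, N m; "width": opening from 0.0 (shut) to 1.0 (fully open).
Only numpy, scipy, OpenCV 4.12 (cv2) and the standard library are available. Lean on these libraries where they do the work, as an engineer would, in place of code of your own. Each camera call takes 0.05 s, during which the arm holds its last target.

## Working session

There is one attempt and no reset: what is moved stays moved. The work goes in short steps, Python scripts to look and compute and a shell command to move; the robot and the scene stay as the last step left them, time stands still between calls to the robot, and variables do not carry over. Pictures are saved under pics/ and viewed, and the job is handed in when it is done.

```bash
mkdir -p pics; ls
python3 - <<'E'
from cell import arm,get_image,camera_model
import cv2
for n in ("scene","top","wrist"):
    cv2.imwrite(f"pics/{n}0.png",cv2.cvtColor(get_image(n),cv2.COLOR_RGB2BGR)); print(n,camera_model(n))
print(arm.observe())
E
```

```text
pics
scene {'fx': 560.3364099501497, 'fy': 560.3364099501497, 'cx': 323.64188617138154, 'cy': 231.95603586697146, 'position': array([-0.44296777, -0.47508134,  0.6551278 ]), 'orientation': array([-1.85337595,  1.08631803, -0.67406032])}
top {'fx': 558.3080754096438, 'fy': 558.3080754096438, 'cx': 321.4412854722452, 'cy': 246.15678746425644, 'position': array([0.44147002, 0.01085015, 1.15988023]), 'orientation': array([-2.1767521 ,  2.19096897, -0.06177529])}
wrist {'fx': 406.7339275547463, 'fy': 406.7339275547463, 'cx': 327.2664427529602, 'cy': 240.51505233903092, 'T_tool_cam': array([[-2.27260233e-04, -9.51891366e-01, -3.06435599e-01,
         8.37184382e-02],
       [ 9.99999659e-01, -4.59490236e-04,  6.85705687e-04,
         2.44853094e-04],
       [-7.93521488e-04, -3.06435339e-01,  9.51891146e-01,
         2.00439291e-02],
       [ 0.00000000e+00,  0.00000000e+00,  0.00000000e+00,
         1.00000000e+00]])}
{'clock': 0.15, 'joints': array([-1.24561236,  0.43503946,  0.02498009,  1.57386235, -0.01158455,
        1.1339941 , -0.07508768]), 'dq': array([-0.0004224 , -0.0050425 ,  0.00055827, -0.00160221, -0.00069201,
        0.00071033,  0.00017695]), 'joint_efforts': array([ 1.35903818e-03, -6.68271303e+01,  9.85718407e-01, -3.14696538e+01,
       -6.05627499e-02,  3.93302855e-02,  7.96149016e-05]), 'position': array([0.25924469, 0.5685129 , 0.40414975]), 'ee_rot': array([-6.66907204e-01, -3.06986177e+00,  1.80926975e-03]), 'force': array([-0.10235842,  0.49825465, -1.47580859]), 'ft_torque': array([-0.00964274, -0.01255373, -0.00153788]), 'width': 1.0034693962218761}
```

View pics/scene0.png

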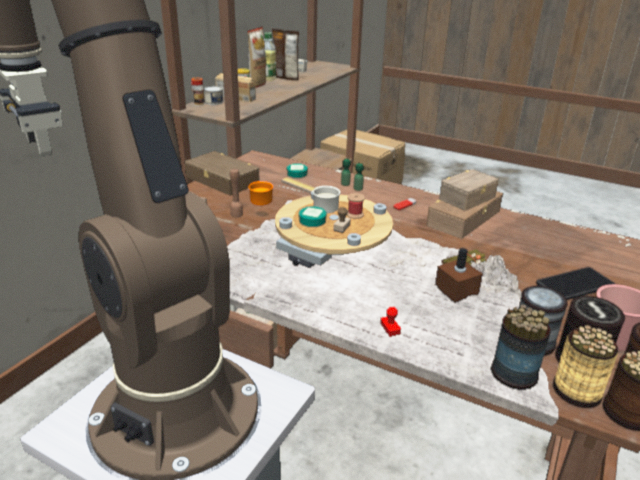

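View pics/top0.png

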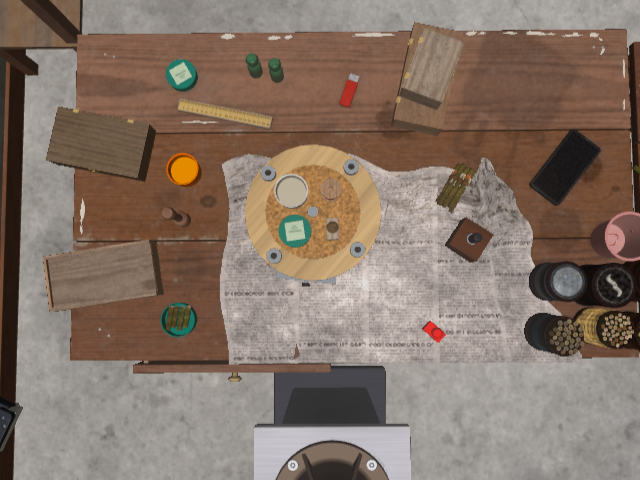

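View pics/wrist0.png

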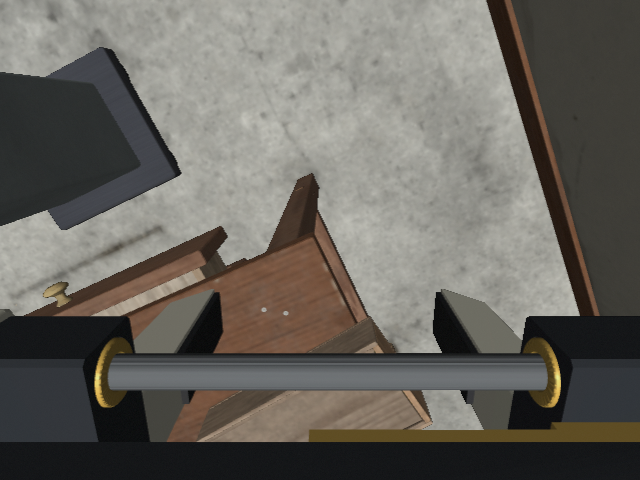

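The top view shows the turntable centred at about (313,212), with the white glue pot at (291,191) beside the bush at (268,173). The tin is at (295,231), the stamp at (332,228) and the spool at (331,187). The pin is in its block at (474,238), the cheroots are at (456,187), the tamper is at (175,215), and the index block peeks out at about (320,283).

Candidates for confusion:
- **Pot:** white at (291,191) versus the orange one at (183,169). I want the white one.
- **Stamp:** the one on the disc versus the red one at (433,331).
- **Pin:** the only one is in the block at (474,238).

```bash
cat > h.py <<'E'
import numpy as np,cv2
from cell import arm,get_image,camera_model
from scipy.spatial.transform import Rotation as R
def cam(n):
    m=camera_model(n)
    if n=="wrist":
        s=arm.observe(); T=np.eye(4);T[:3,:3]=R.from_rotvec(s["ee_rot"]).as_matrix();T[:3,3]=s["position"]
        T=T@m["T_tool_cam"]; return m,T[:3,:3],T[:3,3]
    return m,R.from_rotvec(m["orientation"]).as_matrix(),np.array(m["position"])
def ray(c,uv,z):
    m,Rm,p=c
    d=Rm@np.array([(uv[0]-m["cx"])/m["fx"],(uv[1]-m["cy"])/m["fy"],1]); return p+d*(z-p[2])/d[2]
def proj(c,P):
    m,Rm,p=c; q=Rm.T@(np.array(P)-p); return np.array([m["fx"]*q[0]/q[2]+m["cx"],m["fy"]*q[1]/q[2]+m["cy"]])
def snap(n,f,crop=None,k=1):
    im=cv2.cvtColor(get_image(n),cv2.COLOR_RGB2BGR); o=im
    if crop: x,y,w,h=crop; o=cv2.resize(im[y:y+h,x:x+w],None,fx=k,fy=k,interpolation=cv2.INTER_CUBIC)
    cv2.imwrite("pics/"+f,o); return im
E
python3 - <<'E'
from h import *
im=cv2.imread("pics/top0.png"); c=cam("top")
cv2.imwrite("pics/top0a.png",cv2.resize(im[135:300,230:400],None,fx=3.6,fy=3.6,interpolation=cv2.INTER_CUBIC))
cv2.imwrite("pics/top0b.png",cv2.resize(im[150:280,420:520],None,fx=4,fy=4,interpolation=cv2.INTER_CUBIC))
for nm,uv,z in [("axis",(313,212),.06),("pot",(291,191),.105),("b0",(268,173),.075),("b1",(274,256),.075),("b2",(358,250),.075),("b3",(351,167),.075),("pin",(474,238),.14),("iblk",(320,283),.043),("tamper",(175,215),.06)]:
    print(nm,ray(c,uv,z).round(4))
E
```

```text
axis [0.5815 0.0367 0.06  ]
pot [0.6164 0.0774 0.105 ]
b0 [0.6574 0.1244 0.075 ]
b1 [0.494  0.1127 0.075 ]
b2 [ 0.5046 -0.0508  0.075 ]
b3 [ 0.668  -0.0388  0.075 ]
pin [ 0.5214 -0.2593  0.14  ]
iblk [0.441  0.0239 0.043 ]
tamper [0.5775 0.3109 0.06  ]
```

View pics/top0a.png

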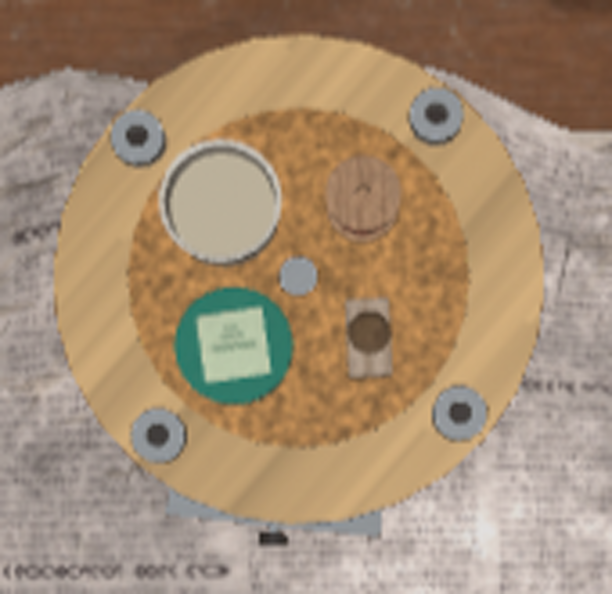

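View pics/top0b.png

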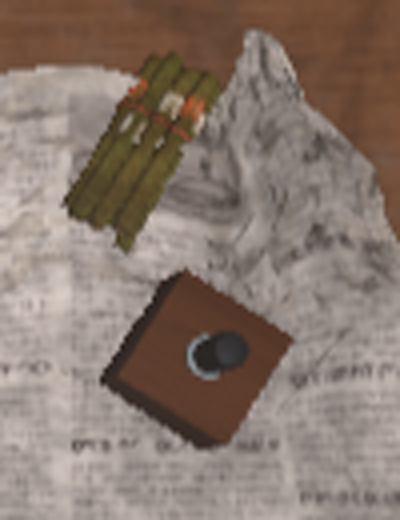

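```bash
cat >> h.py <<'E'
def state():
    s=arm.observe(); return s, R.from_rotvec(s["ee_rot"]).as_matrix(), s["position"]
def Rdown(yaw_y):  # tool z down, tool y at world yaw (deg)
    a=np.radians(yaw_y); y=np.array([np.cos(a),np.sin(a),0]); z=np.array([0,0,-1.]); return np.stack([np.cross(y,z),y,z],1)
def yaw():
    _,Rm,_=state(); return np.degrees(np.arctan2(Rm[1,1],Rm[0,1]))
def rows(targets,h):
    s,Rm,p=state()
    for P,yw in targets:
        d=Rm.T@(np.array(P)-p)*1000; r=R.from_matrix(Rm.T@Rdown(yw)).as_rotvec()
        print("[%.1f,%.1f,%.1f,%.3f,%.3f,%.3f,%s]"%(*d,*r,h))
E
python3 - <<'E'
from h import *
print(yaw()); rows([((.657,.124,.38),-41)],-1)
# block edge
c=cam("top")
for q in [(168,512),(382,535),(273,540),(299,276)]:
    uv=(230+q[0]/3.6,135+q[1]/3.6); print(q,ray(c,uv,.043 if q[1]>300 else .062).round(4))
im=cv2.imread("pics/scene0.png"); cv2.imwrite("pics/s0a.png",cv2.resize(im[170:275,230:420],None,fx=4,fy=4,interpolation=cv2.INTER_CUBIC))
E
```

```text
65.48663289474341
[-546.3,-239.4,24.5,-0.001,0.001,1.859,-1]
(168, 512) [0.453  0.1104 0.043 ]
(382, 535) [ 0.4396 -0.0083  0.043 ]
(273, 540) [0.4372 0.0522 0.043 ]
(299, 276) [0.5819 0.0365 0.062 ]
```

View pics/s0a.png

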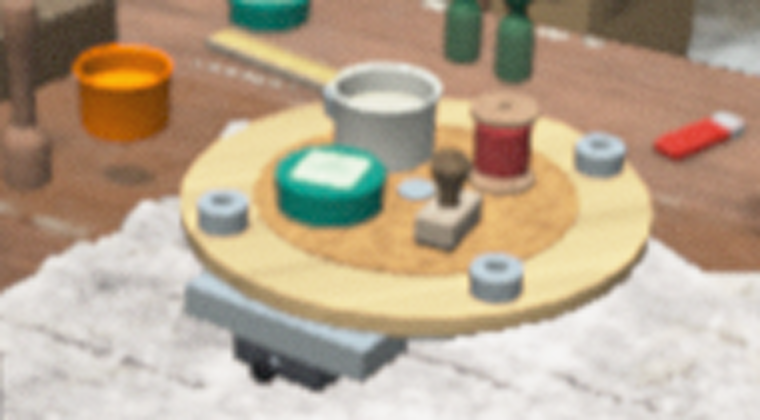

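The scene crop confirms the white pot at the rear-left of the disc and the steel index block under the front rim. The block's front edge puts the hole near world angle 174°, at about (0.466, 0.049). The pot's bush sits at 49°, so the table needs about +125° counter-clockwise.

```bash
python3 -m pendant '[[[-20,-9,2,0,0,0.08,-1],[-60,-26,4,0,0,0.22,-1],[-105,-46,6,0,0,0.38,-1],[-150,-66,8,0,0,0.54,-1],[-195,-86,10,0,0,0.7,-1],[-240,-106,12,0,0,0.86,-1],[-285,-126,14,0,0,1.02,-1],[-330,-146,16,0,0,1.18,-1],[-375,-165,18,0,0,1.34,-1],[-420,-184,20,0,0,1.5,-1],[-465,-204,22,0,0,1.64,-1],[-505,-221,24,0,0,1.76,-1],[-530,-232,24.5,0,0,1.83,-1],[-543,-238,24.5,0,0,1.86,-1],[-546,-239.5,24.5,0,0,1.86,-1],[-546,-239.5,24.5,0,0,1.86,-1]]]' 15
python3 - <<'E'
from h import *
im=snap("wrist","w1.png"); print(yaw(),state()[2],arm.observe()["joints"])
c=cam("wrist"); print(proj(c,(.657,.124,.075)))
E
```

```text
clock: 2.15
position: [0.6562, 0.1255, 0.3802]
ee_rot: [-2.857, -1.304, 0.0]
force: [-0.4, 1.2, -0.9]
width: 1.002
-40.93210064143199 [0.65616983 0.12564332 0.38026688] [-0.61708374  0.56393614  0.55939184  1.52064228 -0.31731774  1.14866106
 -0.71094429]
[330.57948437 231.23160062]
```

View pics/w1.png

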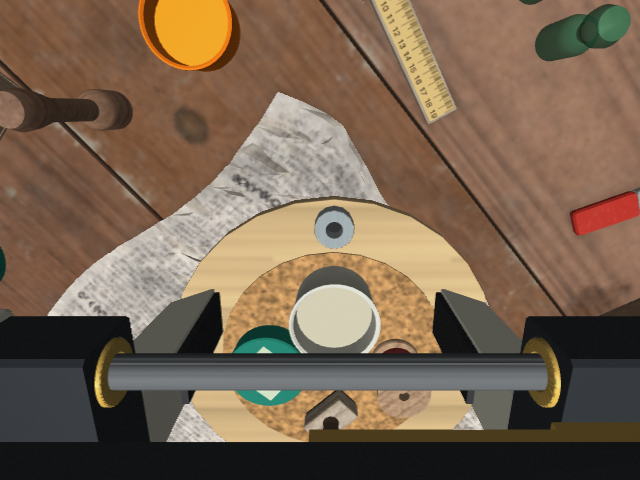

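The wrist view shows the pot's bush at (334,229), against a prediction of (331,231), with the white pot right beside it at (335,320). That confirms the choice, so I descend and grip the bush.

Run:
```python
from h import *
c=cam("wrist"); print(ray(c,(334,229),.075)); P=ray(c,(334,229),.075)
rows([((.657,.1245,.242),-41)],-1)
```

```text
[0.65999432 0.12364923 0.075     ]
[-0.4,1.5,138.3,-0.001,-0.000,0.001,-1]
```

```bash
python3 -m pendant '[[[0,1,20,0,0,0,-1],[0,2,60,0,0,0,-1],[0,2,100,0,0,0,-1],[0,2,128,0,0,0,-1],[0,2,137,0,0,0,-1],[0,2,137.5,0,0,0,-1],[0,2,137.5,0,0,0,1],[0,2,137.5,0,0,0,1],[0,2,137.5,0,0,0,1],[0,2,137.5,0,0,0,1],[0,2,137.5,0,0,0,1],[0,2,137.5,0,0,0,1],[0,2,137.5,0,0,0,1]]]' 15
python3 - <<'E'
from h import *
im=snap("top","t2.png",(200,110,220,200),3.6); print(yaw(),state()[2],arm.observe()["force"],arm.observe()["width"])
E
```

```text
clock: 3.82
position: [0.6584, 0.1228, 0.2428]
ee_rot: [2.859, 1.3, 0.0]
force: [-0.7, 2.3, -1.3]
width: 0.288
-41.09058852175197 [0.65837867 0.1227495  0.24275273] [ 1.07927582  0.31130605 -0.3980831 ] 0.2883216616006378
```

Run:
```python
from h import *
snap("wrist","w2.png")
```

```text
(no output)
```

View pics/w2.png

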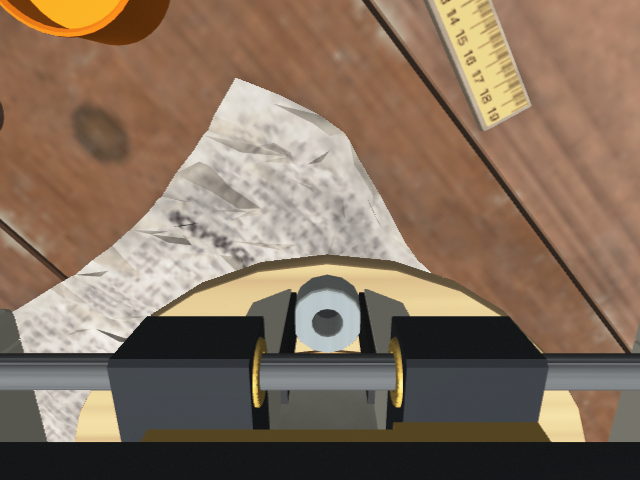

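Run:
```python
from h import *
c=cam("wrist"); print(ray(c,(327,322),.075), state()[2], proj(c,state()[2]-[0,0,.178]), proj(c,state()[2]-[0,0,.168]))
c=cam("top"); print(proj(c,(.6584,.1228,.242)))
```

```text
[0.65877301 0.12406502 0.075     ] [0.65837666 0.12279668 0.24273571] [328.23044572 312.74458082] [328.3089095  324.33094838]
[258.49404247 152.77030802]
```

View pics/t2.png

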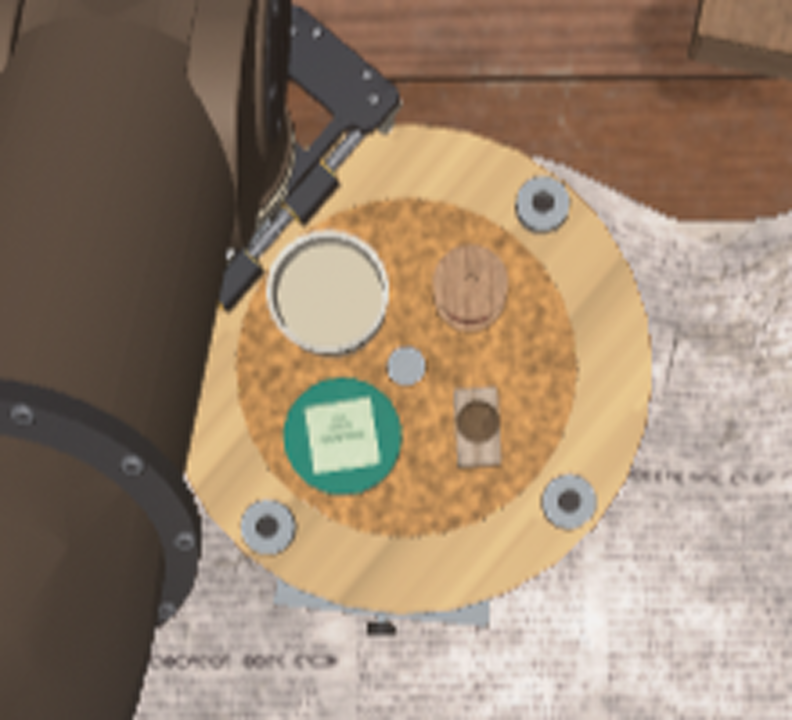

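The grip is centred on the bush, with the hole at (327,322) against a grasp-axis prediction of (328,324), and clear of the pot. Next, work out the arc.

```bash
cat >> h.py <<'E'
AX=np.array([.5812,.0368])
def arc(angs,h,r=.116,z=None):
    _,_,p=state(); a0=np.degrees(np.arctan2(p[1]-AX[1],p[0]-AX[0])); y0=yaw(); print("ang",a0,"r",np.hypot(*(p[:2]-AX)))
    T=[]
    for d in angs:
        a=np.radians(a0+d); T.append(((AX[0]+r*np.cos(a),AX[1]+r*np.sin(a),p[2] if z is None else z),y0+d))
    rows(T,h)
E
python3 - <<'E'
from h import *
arc([1,3,6,10,15,20,25,30,35,40,45,50,55,60,62,63],1)
E
```

```text
ang 48.094001819635245 r 0.11554940792733258
[0.5,-2.0,-0.0,0.000,-0.000,-0.017,1]
[0.4,-6.1,-0.0,0.000,-0.000,-0.052,1]
[-0.0,-12.1,-0.0,0.000,-0.000,-0.105,1]
[-1.0,-20.2,-0.0,0.000,-0.000,-0.175,1]
[-3.1,-30.1,-0.0,0.000,-0.000,-0.262,1]
[-6.0,-39.8,-0.0,0.000,-0.000,-0.349,1]
[-9.7,-49.2,-0.0,0.000,-0.000,-0.436,1]
[-14.3,-58.2,-0.0,0.000,-0.000,-0.524,1]
[-19.6,-66.8,-0.0,0.000,-0.000,-0.611,1]
[-25.6,-74.9,-0.0,0.000,0.000,-0.698,1]
[-32.3,-82.5,-0.0,0.000,0.000,-0.785,1]
[-39.7,-89.4,-0.0,0.000,0.000,-0.873,1]
[-47.6,-95.7,-0.0,0.000,0.000,-0.960,1]
[-56.1,-101.3,-0.1,0.000,0.000,-1.047,1]
[-59.6,-103.3,-0.1,0.000,0.000,-1.082,1]
[-61.4,-104.2,-0.1,0.000,0.000,-1.100,1]
```

```bash
python3 -m pendant '[[[0,-2,0,0,0,-0.017,1],[0,-6,0,0,0,-0.052,1],[0,-12,0,0,0,-0.105,1],[-1,-20,0,0,0,-0.175,1],[-3,-30,0,0,0,-0.262,1],[-6,-40,0,0,0,-0.349,1],[-10,-49,0,0,0,-0.436,1],[-14,-58,0,0,0,-0.524,1],[-20,-67,0,0,0,-0.611,1],[-26,-75,0,0,0,-0.698,1],[-32,-82.5,0,0,0,-0.785,1],[-40,-89.5,0,0,0,-0.873,1],[-48,-96,0,0,0,-0.96,1],[-56,-101,0,0,0,-1.047,1],[-60,-103,0,0,0,-1.08,1],[-61.5,-104,0,0,0,-1.1,1],[-61.5,-104,0,0,0,-1.1,1]]]' 15
python3 - <<'E'
from h import *
print(arm.observe()["width"],arm.observe()["force"],arm.observe()["joints"])
arc([1,3,6,10,15,20,25,30,35,40,45,50,55,59,61,62.5],1)
snap("top","t3.png",(200,110,220,200),3)
E
```

```text
clock: 6.05
position: [0.5395, 0.1425, 0.2427]
ee_rot: [1.757, 2.602, -0.003]
force: [4.0, -9.9, -3.5]
width: 0.288
0.2884872287120053 [ 3.95982203 -9.9169285  -3.51122149] [-0.4947236   0.5179755   0.19338349  1.92233529 -0.14131481  0.71488248
  0.16400511]
ang 111.5534224715554 r 0.11364460056817548
[2.4,-2.0,-0.0,-0.001,0.003,-0.017,1]
[2.2,-6.1,-0.0,-0.001,0.003,-0.052,1]
[1.8,-12.1,0.0,-0.001,0.003,-0.105,1]
[0.7,-20.1,0.0,-0.001,0.003,-0.175,1]
[-1.4,-30.0,0.0,-0.001,0.003,-0.262,1]
[-4.4,-39.7,0.0,-0.001,0.003,-0.349,1]
[-8.2,-49.1,0.1,-0.001,0.003,-0.436,1]
[-12.8,-58.1,0.1,-0.001,0.003,-0.524,1]
[-18.2,-66.7,0.1,-0.002,0.002,-0.611,1]
[-24.3,-74.7,0.1,-0.002,0.002,-0.698,1]
[-31.0,-82.2,0.1,-0.002,0.002,-0.785,1]
[-38.5,-89.1,0.2,-0.002,0.002,-0.873,1]
[-46.4,-95.3,0.2,-0.002,0.002,-0.960,1]
[-53.2,-99.8,0.2,-0.002,0.002,-1.030,1]
[-56.7,-101.9,0.2,-0.002,0.002,-1.065,1]
[-59.4,-103.3,0.2,-0.002,0.002,-1.091,1]
```

View pics/t3.png

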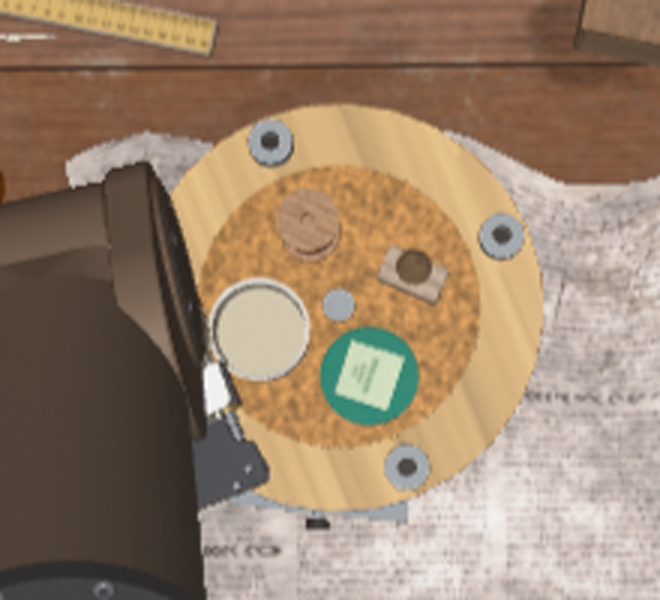

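```bash
python3 -m pendant '[[[-1,-2,0,0,0,-0.017,1],[-2,-6,0,0,0,-0.052,1],[-2.5,-12,0,0,0,-0.105,1],[-3.5,-20,0,0,0,-0.175,1],[-5.5,-30,0,0,0,-0.262,1],[-8.5,-40,0,0,0,-0.349,1],[-12,-49,0,0,0,-0.436,1],[-16.5,-58,0,0,0,-0.524,1],[-21.5,-67,0,0,0,-0.611,1],[-27.5,-75,0,0,0,-0.698,1],[-34,-82,0,0,0,-0.785,1],[-41.5,-89,0,0,0,-0.873,1],[-49,-95.5,0,0,0,-0.96,1],[-56,-100,0,0,0,-1.03,1],[-59,-102,0,0,0,-1.065,1],[-61.5,-103.5,0,0,0,-1.09,1],[-61.5,-103.5,0,0,0,-1.09,1]]]' 15
python3 - <<'E'
from h import *
print(arm.observe()["width"],arm.observe()["force"],arm.observe()["joints"])
arc([0],1)
snap("top","t4.png",(200,110,220,200),3)
E
```

```text
clock: 8.22
position: [0.4675, 0.049, 0.2428]
ee_rot: [0.15, 3.135, 0.001]
force: [8.8, -3.4, -12.7]
width: 0.288
0.28845277970209154 [  8.78338518  -3.4010348  -12.74197943] [-0.13246352  0.40900739 -0.10979733  2.11480015  0.07604578  0.61793995
  1.1798269 ]
ang 173.87562476868928 r 0.11439823520035
[1.6,0.0,-0.0,0.001,0.003,-0.000,1]
```

View pics/t4.png

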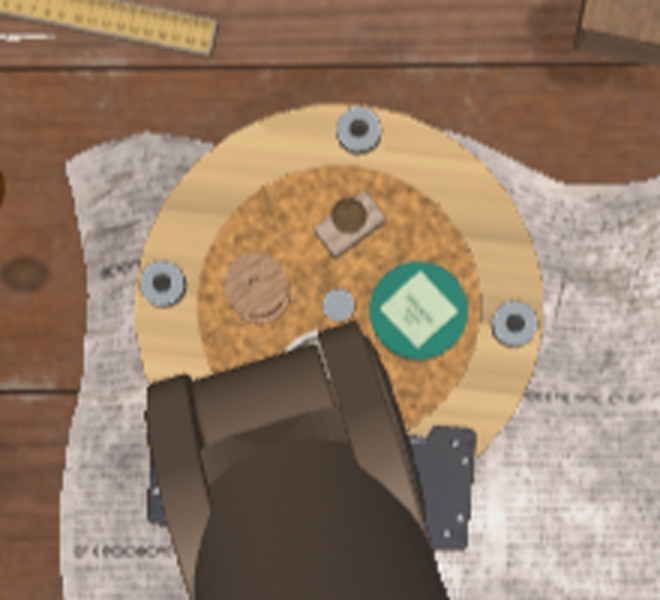

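Table turned, with the bush now at about 174°. Release, lift, and check.

```bash
python3 -m pendant '[[[0,0,0,0,0,0,-1],[0,0,0,0,0,0,-1],[0,0,0,0,0,0,-1],[0,0,0,0,0,0,-1],[0,0,0,0,0,0,-1],[0,0,-10,0,0,0,-1],[0,0,-40,0,0,0,-1],[0,0,-80,0,0,0,-1],[0,0,-110,0,0,0,-1],[0,0,-120,0,0,0,-1],[0,0,-120,0,0,0,-1]]]' 15
python3 - <<'E'
from h import *
print(arm.observe()["force"],state()[2],yaw())
snap("wrist","w5.png");rows([((.45,-.18,.36),84)],-1); rows([((.521,-.259,.36),84)],-1)
E
```

```text
clock: 9.65
position: [0.4664, 0.0492, 0.3631]
ee_rot: [0.154, 3.137, 0.0]
force: [0.3, 0.7, -0.2]
width: 1.003
[ 0.2748101   0.67226865 -0.17989721] [0.46638264 0.04915541 0.36311117] 84.39127107045505
[-6.3,-229.6,2.3,-0.000,-0.000,0.007,-1]
[-84.7,-301.3,2.3,-0.000,-0.000,0.007,-1]
```

View pics/w5.png

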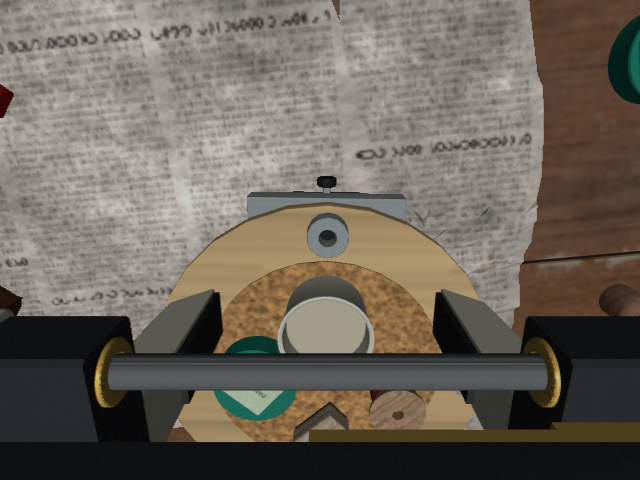

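The wrist view shows the pot at (326,335) facing front. The bush at (328,238) is centred on the index block, whose front edge runs from (247,195) to (405,195) with its knob at (327,182). Now measure the bush and block, then go to the pin.

```bash
python3 - <<'E'
from h import *
c=cam("wrist"); b=ray(c,(328,238),.075); print("bush",b, np.degrees(np.arctan2(b[1]-AX[1],b[0]-AX[0])))
a=ray(c,(247,194),.043); d=ray(c,(405,194),.043); m=(a+d)/2; print(a,d,m,np.degrees(np.arctan2(m[1]-AX[1],m[0]-AX[0])))
E
python3 -m pendant '[[[-4,-10,0,0,0,0,-1],[-15,-45,1,0,0,0,-1],[-28,-95,2,0,0,0,-1],[-42,-145,2,0,0,0,-1],[-56,-195,2,0,0,0,-1],[-70,-245,2,0,0,0,-1],[-80,-282,2,0,0,0,-1],[-84,-298,2,0,0,0,-1],[-84.5,-301,2,0,0,0,-1],[-84.5,-301,2,0,0,0,-1]]]' 15
python3 - <<'E'
from h import *
print(state()[2],yaw(),proj(cam("wrist"),(.5214,-.2593,.101)))
snap("wrist","w6.png");snap("top","t6.png",(200,110,220,200),3)
E
```

```text
bush [0.46679929 0.05001667 0.075     ] 173.4098583992102
[ 0.43668963 -0.00764489  0.043     ] [0.44823412 0.10958664 0.043     ] [0.44246187 0.05097088 0.043     ] 174.167966378591
clock: 10.95
position: [0.5211, -0.2573, 0.3604]
ee_rot: [-0.151, -3.137, -0.002]
force: [0.1, -0.6, 0.4]
width: 0.999
[ 0.52112729 -0.25729115  0.36036656] 84.47640622524423 [322.88249584 251.44873999]
```

View pics/w6.png

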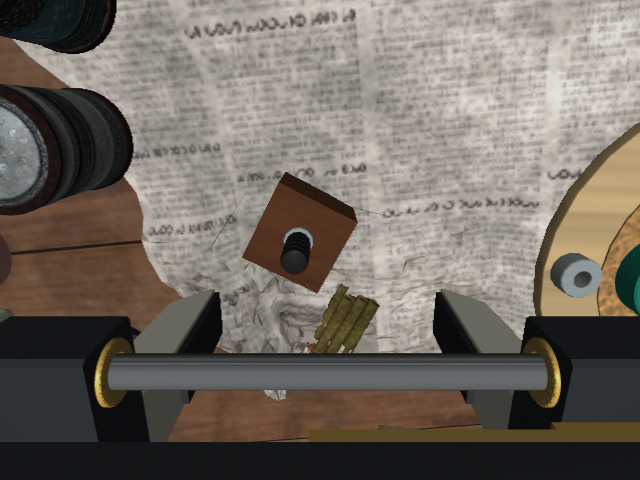

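View pics/t6.png

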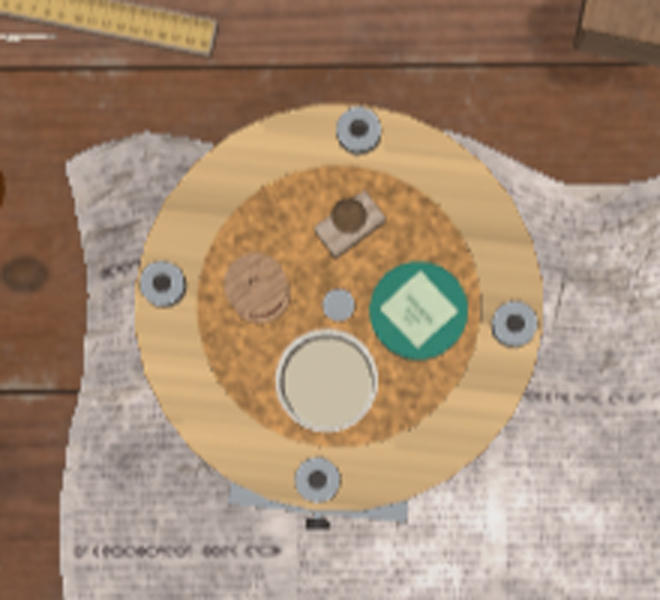

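The wrist view has the pin's grip top at (294,261) and its collar at (298,239). The top view shows the pot squarely in front of the axis.

Run:
```python
from h import *
c=cam("wrist");t=cam("top")
print(ray(c,(294,261),.101),ray(c,(298,239),.059),ray(t,(477.5,237.5),.101),ray(t,(471.3,239.2),.059))
for q in [(317,481),(358,130),(163,284),(514,324)]: print(ray(t,(200+q[0]/3,110+q[1]/3),.075)[:2])
```

```text
[ 0.52634606 -0.27781196  0.101     ] [ 0.52515057 -0.27797663  0.059     ] [ 0.52531215 -0.27626353  0.101     ] [ 0.52535842 -0.27536827  0.059     ]
[0.46571685 0.05117631]
[0.69574431 0.02325532]
[0.59491766 0.15120832]
[ 0.56699116 -0.07750339]
```

Run:
```python
from h import *
rows([((.5255,-.277,.243),84.4)],-1)
```

```text
[-6.2,-19.6,117.7,0.001,-0.000,0.002,-1]
```

```bash
python3 -m pendant '[[[-3,-10,5,0,0,0,-1],[-6,-19.5,20,0,0,0,-1],[-6,-19.5,50,0,0,0,-1],[-6,-19.5,70,0,0,0,-1],[-6,-19.5,78,0,0,0,-1],[-6,-19.5,78,0,0,0,-1]]]' 25
python3 - <<'E'
from h import *
print(state()[2],yaw()); c=cam("wrist"); print(proj(c,(.5255,-.277,.101)),proj(c,state()[2]-[0,0,.159]))
rows([((.5255,-.277,.243),84.4)],-1)
snap("wrist","w7.png")
E
```

```text
clock: 11.8
position: [0.525, -0.2789, 0.282]
ee_rot: [-0.154, -3.137, -0.001]
force: [-0.0, -0.2, 0.3]
width: 1.002
[ 0.52500183 -0.27890892  0.28203544] 84.37137256605537
[330.53962634 310.27814327] [326.00245904 336.17041623]
[-0.4,1.9,39.0,0.000,-0.001,-0.000,-1]
```

View pics/w7.png

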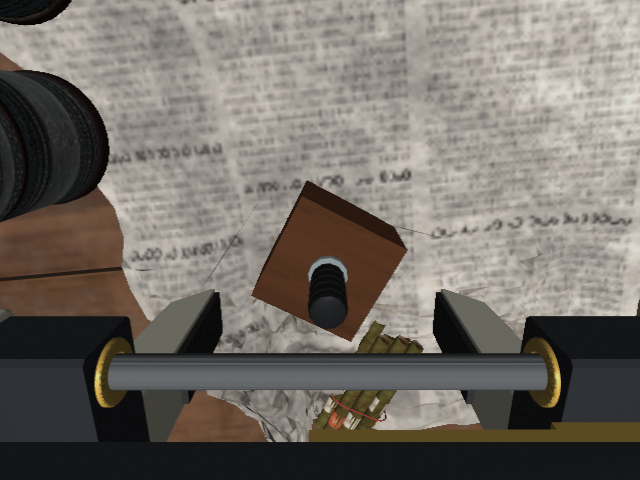

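The pin's grip top is at (327,312), centred between the jaws. Descend and grip.

```bash
python3 -m pendant '[[[0,1,10,0,0,0,-1],[0,1,25,0,0,0,-1],[0,1,36,0,0,0,-1],[0,1,39,0,0,0,-1],[0,1,39,0,0,0,-1],[0,1,39,0,0,0,1],[0,1,39,0,0,0,1],[0,1,39,0,0,0,1],[0,1,39,0,0,0,1],[0,1,39,0,0,0,1],[0,1,39,0,0,0,1],[0,1,39,0,0,0,1],[0,1,39,0,0,0,1]]]' 25
python3 - <<'E'
from h import *
s=arm.observe();print(s["width"],s["force"],s["position"])
E
```

```text
clock: 13.48
position: [0.5252, -0.2777, 0.2437]
ee_rot: [0.154, 3.138, -0.0]
force: [0.0, 0.2, -1.3]
width: 0.191
0.19143538257367737 [ 0.03750748  0.20495678 -1.32975077] [ 0.5252278  -0.27771302  0.24371246]
```

Gripped, at 17.6 mm. Lift straight up and carry it above the bush.

```bash
python3 -m pendant '[[[0,0,-8,0,0,0,1],[0,0,-25,0,0,0,1],[0,0,-50,0,0,0,1],[0,0,-75,0,0,0,1],[0,0,-98,0,0,0,1],[0,0,-106,0,0,0,1],[0,0,-106,0,0,0,1]]]' 25
python3 - <<'E'
from h import *
s=arm.observe();print(s["width"],s["force"],s["position"])
rows([((.466,.0493,.348),84)],1)
E
```

```text
clock: 14.35
position: [0.5253, -0.2776, 0.3504]
ee_rot: [0.154, 3.137, -0.001]
force: [-0.2, 0.3, -2.5]
width: 0.19
0.18973251565066834 [-0.2343539   0.2814291  -2.51091708] [ 0.52525949 -0.27761463  0.35041184]
[90.9,319.6,2.2,-0.000,0.001,0.007,1]
```

```bash
python3 -m pendant '[[[5,15,0,0,0,0,1],[17,55,0,0,0,0,1],[31,105,1,0,0,0,1],[45,155,1,0,0,0,1],[59,205,1,0,0,0,1],[73,255,2,0,0,0,1],[84,295,2,0,0,0,1],[89,312,2,0,0,0,1],[91,319,2,0,0,0,1],[91,319.5,2,0,0,0,1],[91,319.5,2,0,0,0,1]]]' 25
python3 - <<'E'
from h import *
s=arm.observe();print(s["width"],s["force"],s["position"])
c=cam("wrist"); p=s["position"]; print(proj(c,p-[0,0,.238]),proj(c,(p[0],p[1],.075)))
snap("wrist","w8.png",(200,140,240,220),3); snap("scene","s8.png",(220,130,220,160),3.5)
E
```

```text
clock: 15.72
position: [0.4659, 0.0483, 0.3475]
ee_rot: [-0.156, -3.137, 0.001]
force: [0.2, -0.0, -1.0]
width: 0.189
0.18855574815057888 [ 0.18506567 -0.00412322 -0.97184097] [0.46592874 0.04834592 0.34754325]
[326.59504301 262.86535638] [326.67410169 243.91876211]
```

View pics/w8.png

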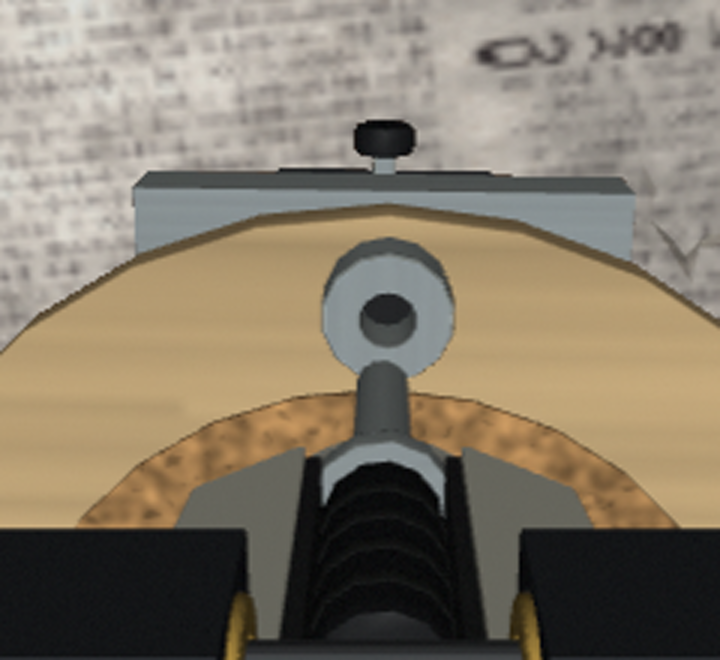

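View pics/s8.png

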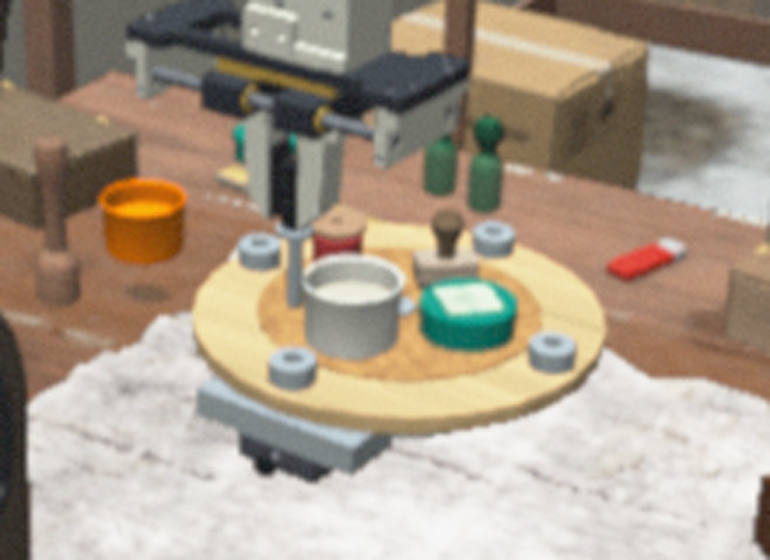

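In the wrist crop the bush mouth is centred at crop (388,320), full-frame (329.3,246.7). The pin tip is at full-frame (327.3,262.7). The block's front corners are at crop 134 and 633.

Run:
```python
from h import *
c=cam("wrist")
b=ray(c,(329.3,246.7),.075); g=ray(c,(327.4,243.7),.075); print("bush",b,"need shift",b-g)
a=ray(c,(200+134/3,140+190/3),.043);d=ray(c,(200+633/3,140+193/3),.043);m=(a+d)/2; print(a,d,m,m-b, np.linalg.norm(a-d))
n=(d-a)[:2]/np.linalg.norm((d-a)[:2]); inn=np.array([n[1],-n[0]]); 
if inn[0]<0: inn=-inn
print("hole est",m[:2]+inn*.022,"tangential offs hole-bush mm",1000*np.dot(m[:2]-b[:2],n), "tangent dir",n)
```

```text
bush [0.46816845 0.0498881  0.075     ] need shift [0.00218547 0.00103348 0.        ]
[ 0.44042384 -0.00794029  0.043     ] [0.45298445 0.11021328 0.043     ] [0.44670415 0.05113649 0.043     ] [-0.02146431  0.0012484  -0.032     ] 0.1188193381242854
hole est [0.46858087 0.04881083] tangential offs hole-bush mm -1.027629801326497 tangent dir [0.10571183 0.99439681]
```

```bash
python3 -m pendant '[[[-1,1,3,0,0,0,1],[-2,1,10,0,0,0,1],[-2,1,20,0,0,0,1],[-2,1,27,0,0,0,1],[-2,1,30,0,0,0,1],[-2,1,30,0,0,0,1]]]' 25
python3 - <<'E'
from h import *
s=arm.observe();print(s["width"],s["force"],s["position"])
c=cam("wrist"); p=s["position"]; print(proj(c,p-[0,0,.238]),proj(c,(p[0],p[1],.075)))
snap("wrist","w9.png",(220,190,210,180),3.5)
E
```

```text
clock: 16.58
position: [0.4679, 0.05, 0.3175]
ee_rot: [-0.154, -3.137, 0.0]
force: [1.0, -0.6, -1.6]
width: 0.191
0.19085779015559107 [ 0.99283744 -0.62241637 -1.57911955] [0.46793099 0.05003307 0.31748807]
[326.45593142 262.95384867] [326.46738796 260.1957726 ]
```

View pics/w9.png

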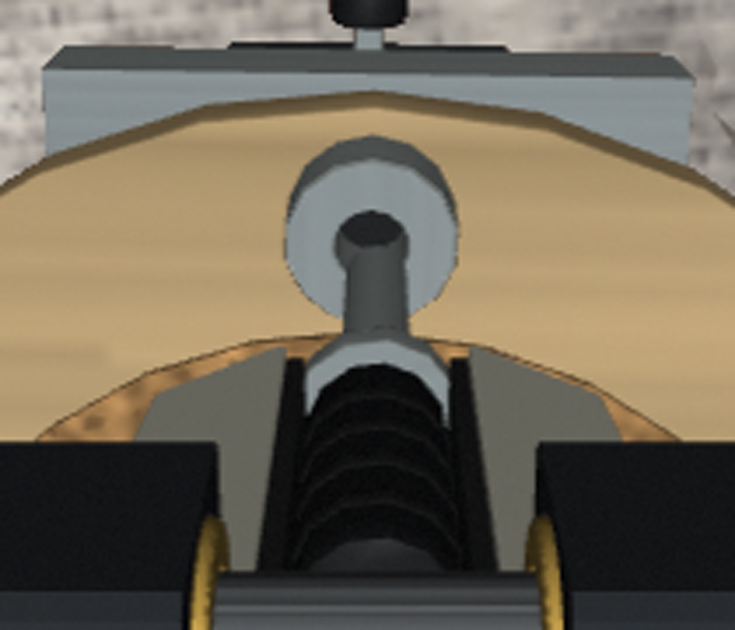

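The tip sits over the mouth, with the hole centre at crop (371,247) and the pin about 1 mm to the right. Correct that and descend gently.

```bash
python3 -m pendant '[[[0,-0.8,3,0,0,0,1],[0,-0.8,7,0,0,0,1],[0,-0.8,11,0,0,0,1],[0,-0.8,15,0,0,0,1],[0,-0.8,15,0,0,0,1]]]' 25
python3 - <<'E'
from h import *
s=arm.observe();print(s["width"],s["force"],s["position"], s["position"][2]-.238)
snap("wrist","w10.png",(220,190,210,180),3.5)
E
```

```text
clock: 17.25
position: [0.4674, 0.0493, 0.302]
ee_rot: [-0.153, -3.136, 0.0]
force: [-2.5, 0.0, -3.1]
width: 0.189
0.18911594974352539 [-2.53006360e+00  4.34718394e-05 -3.11466452e+00] [0.46737484 0.04926878 0.30204753] 0.06404752802529284
```

View pics/w10.png

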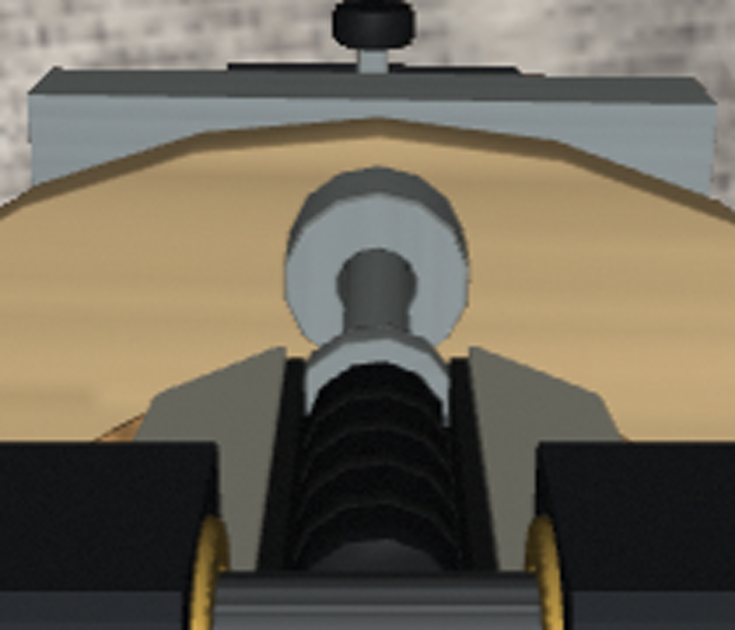

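The pin is in the bore. Continue gently toward the block.

```bash
python3 -m pendant '[[[0.5,0,3,0,0,0,1],[1,0,6,0,0,0,1],[1,0,9,0,0,0,1],[1,0,12,0,0,0,1],[1,0,15,0,0,0,1],[1,0,17.5,0,0,0,1],[1,0,17.5,0,0,0,1]]]' 25
python3 - <<'E'
from h import *
s=arm.observe();print(s["width"],s["force"],s["position"], s["position"][2]-.238)
E
```

```text
clock: 18.18
position: [0.4668, 0.0493, 0.2849]
ee_rot: [-0.154, -3.137, 0.0]
force: [-2.9, 1.2, -3.4]
width: 0.192
0.19160964454732152 [-2.94793823  1.21906251 -3.37172346] [0.46681286 0.04930644 0.28487431] 0.04687431472904058
```

```bash
python3 -m pendant '[[[0.5,0,1,0,0,0,1],[0.8,0,2,0,0,0,1],[0.8,0,3,0,0,0,1],[0.8,0,4,0,0,0,1],[0.8,0,5,0,0,0,1],[0.8,0,5,0,0,0,1]]]' 25
python3 - <<'E'
from h import *
s=arm.observe();print(s["width"],s["force"],s["position"], s["position"][2]-.238)
E
```

```text
clock: 18.92
position: [0.4663, 0.0494, 0.2802]
ee_rot: [0.154, 3.137, 0.0]
force: [-1.2, -0.6, -0.6]
width: 0.189
0.18885773258611555 [-1.22621144 -0.58853956 -0.63196633] [0.46627318 0.04938538 0.28018841] 0.04218841041283028
```

```bash
python3 -m pendant '[[[0,0,1,0,0,0,1],[0,0,2,0,0,0,1],[0,0,2,0,0,0,1]]]' 25
python3 - <<'E'
from h import *
s=arm.observe();print(s["width"],s["force"],s["position"], s["position"][2]-.238)
snap("wrist","w11.png",(220,190,210,180),3.5)
E
```

```text
clock: 19.3
position: [0.4662, 0.0494, 0.2782]
ee_rot: [0.154, 3.138, 0.0]
force: [-0.1, -0.7, -2.0]
width: 0.188
0.18840618682280535 [-0.09340292 -0.70840528 -2.01921096] [0.46621503 0.04939492 0.278186  ] 0.04018600371871517
```

View pics/w11.png

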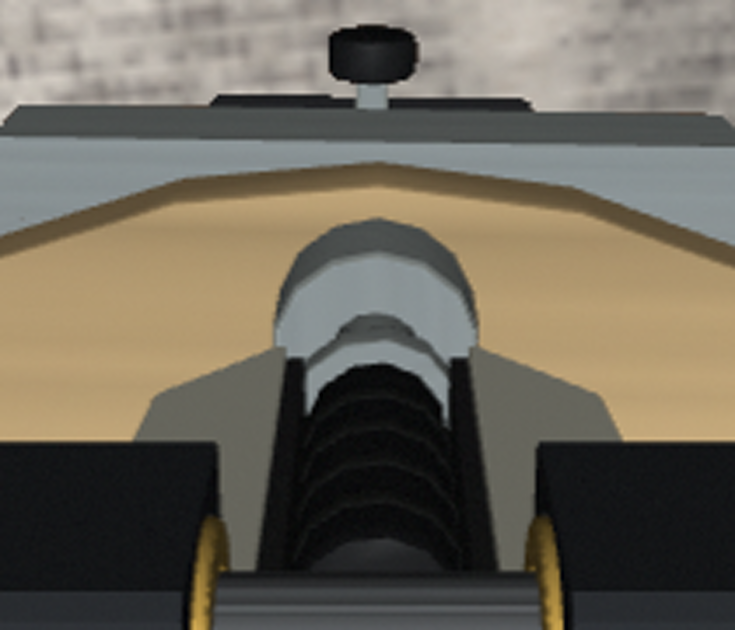

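There's no resistance, and the collar is nearing the bush with the tip at about 40 mm. The pin appears to have found the hole straight away. Continue in small steps.

```bash
python3 -m pendant '[[[0,0,1,0,0,0,1],[0,0,2,0,0,0,1],[0,0,3,0,0,0,1],[0,0,4,0,0,0,1],[0,0,4,0,0,0,1]]]' 25
python3 - <<'E'
from h import *
s=arm.observe();print(s["width"],s["force"],s["position"], s["position"][2]-.238)
E
```

```text
clock: 19.98
position: [0.4662, 0.0494, 0.2741]
ee_rot: [0.154, 3.138, 0.0]
force: [-0.3, -0.7, -1.7]
width: 0.192
0.19202319136554252 [-0.31588007 -0.66288865 -1.68029762] [0.46616286 0.04939034 0.27414795] 0.036147946873244685
```

```bash
python3 -m pendant '[[[0,0,1.5,0,0,0,1],[0,0,3,0,0,0,1],[0,0,4.5,0,0,0,1],[0,0,6,0,0,0,1],[0,0,7.5,0,0,0,1],[0,0,7.5,0,0,0,1]]]' 25
python3 - <<'E'
from h import *
s=arm.observe();print(s["width"],s["force"],s["position"], s["position"][2]-.238)
E
```

```text
clock: 20.72
position: [0.4661, 0.0494, 0.2666]
ee_rot: [-0.154, -3.138, -0.0]
force: [1.1, -1.5, -2.2]
width: 0.19
0.18981474350527638 [ 1.07526409 -1.45410119 -2.22899404] [0.46612938 0.04938004 0.26659026] 0.028590256327269525
```

```bash
python3 -m pendant '[[[0,0,1,0,0,0,1],[0,0,2,0,0,0,1],[0,0,3,0,0,0,1],[0,0,3,0,0,0,1]]]' 25
python3 - <<'E'
from h import *
s=arm.observe();print(s["width"],s["force"],s["position"], s["position"][2]-.238)
E
```

```text
clock: 21.22
position: [0.4662, 0.0495, 0.2645]
ee_rot: [0.154, 3.137, 0.0]
force: [-3.4, -1.0, 11.1]
width: 0.19
0.1895685091549223 [-3.39576043 -1.00052005 11.08757023] [0.46617973 0.04946628 0.26446113] 0.02646112978350934
```

The collar has seated, with 13 N of upward reaction and the tip at about 27 mm. Ease off, release and lift away.

```bash
python3 -m pendant '[[[0,0,-1.5,0,0,0,1],[0,0,-1.5,0,0,0,-0.2],[0,0,-1.5,0,0,0,-1],[0,0,-1.5,0,0,0,-1],[0,0,-1.5,0,0,0,-1],[0,0,-1.5,0,0,0,-1],[0,0,-10,0,0,0,-1],[0,0,-35,0,0,0,-1],[0,0,-70,0,0,0,-1],[0,0,-100,0,0,0,-1],[0,0,-110,0,0,0,-1],[0,0,-110,0,0,0,-1]]]'
python3 - <<'E'
from h import *
s=arm.observe();print(s["width"],s["force"],s["position"])
c=cam("wrist"); print([proj(c,(.466,.0494,z)) for z in (.080,.122)])
snap("wrist","w12.png")
E
```

```text
clock: 22.72
position: [0.4661, 0.0494, 0.3741]
ee_rot: [0.154, 3.137, 0.0]
force: [0.4, -0.7, -0.6]
width: 0.999
0.9988443122407934 [ 0.39770888 -0.70819146 -0.55703845] [0.46611892 0.04939143 0.37410449]
[array([326.3942718 , 233.57638896]), array([326.31018061, 253.78570973])]
```

View pics/w12.png

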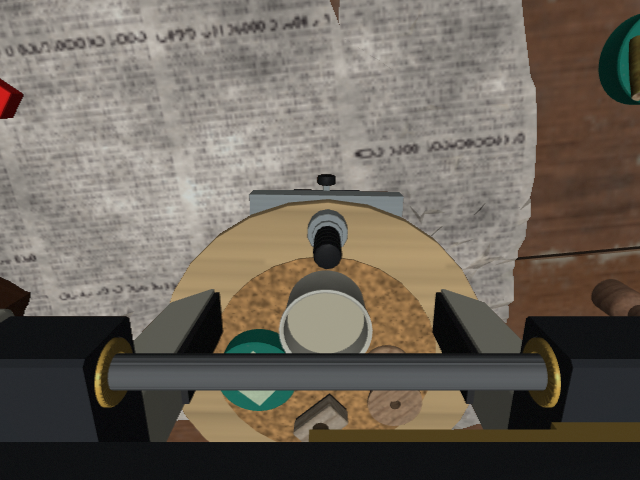

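The pin stands upright in the bush. Its collar is on the bush at (327,231) and its top at (327,256), against a home prediction of (326,254). One last check from the scene camera.

Run:
```python
from h import *
snap("scene","s13.png",(220,130,220,160),3.5); c=cam("scene"); print([(proj(c,(.466,.0495,z))-[220,130])*3.5 for z in (.075,.080,.122)])
```

```text
[array([288.31940549, 356.36140757]), array([288.38711037, 349.1853602 ]), array([288.96682145, 287.74172383])]
```

View pics/s13.png

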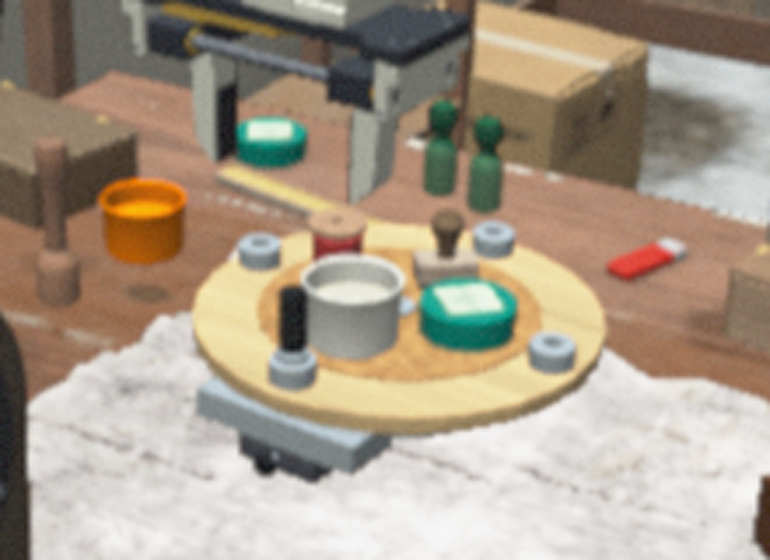

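The scene crop shows the pin upright with its collar on the bush. Its top is at (293,290), against a home prediction of (289,288). All four things are standing and the gripper is clear, so I hand in.

```bash
python3 -c "
from cell import arm
print(arm.sign_off())"
```

```text
the job is handed in; nothing more can be done
None
```

The job is done and handed in at about 23 s; sign-off gives no verdict.

I gripped the bush beside the glue pot and turned the table about 125° counter-clockwise, until that bush stood over the middle of the index block. I then took the pin from its wooden block and lowered it through the bush. It went straight into the hidden hole with no resistance, so working the table to and fro was not needed. I pressed it until the collar seated, released it and lifted clear.

**Last checks:**
- **Seating:** at the last press the wrist read 11 N upward, about 13 N above its reading just before, with the pin tip at about 26.5 mm (home is 27).
- **Pin:** the wrist and scene views both show it upright with its collar on the bush, within a few pixels of where a fully home pin should appear.
- **Other things:** all four things on the disc are standing. The tamper looks undisturbed in the last scene view; the cheroot bundle was not in the last pictures. The gripper is open and about 110 mm above.

**Disagreements:** the camera and arm positions differed by about 1–2 mm, which the forces and close-up views settled. While turning the table, the sideways force on the tool reached about 10 N and one reading showed 13 N downward; I corrected the path for the sideways force.

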